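# Hang the stock bin back in its place on the rail

### The arm

A 6-joint arm with a two-finger parallel gripper is mounted at the origin on the work surface. World frame = base frame: x ahead of the robot, y to its left, z up, the work surface at z = 0. Lengths are in m, angles in degrees, forces in N, time in s.
With the tool pointing down it reaches from about 0.375 to 0.9 m from the base axis. Payload 3.1 kg.
Tool frame: the origin (TCP) lies at the very end of the fingers, on their centre line; the grasp point (between the pads) lies 19 mm behind it; z points along the fingers, y is the line along which they close (so a half turn about z gives the same grasp; the last joint's range is limited). The gripper opens to 85 mm and grips with 20 to 120 N. Pads are 22 mm wide; open, the fingers measure 114 mm over their backs; the gripper's body (76 mm by 85 mm) begins 54 mm behind the grasp point. The pads swing forward as they close: fully open they stand 13 mm farther back than shut.
Start: joints at [60.819, 30.224, 82.088, -0, 67.689, -10.227], TCP at [0.203, 0.591, 0.231] pointing down, gripper open.
Joint ranges: [-176.69, 176.69], [-43.24, 126.21], [12.49, 139.97], [-82, 262], [0, 151.66], [-163.58, 163.58]. Speed limits (degrees/s): [159.86, 159.86, 180, 180, 180, 180].

### API

Orientations are given as a 3x3 rotation matrix whose columns are the frame's x, y, z axes.
In Python, from workcell import status, vision, ticket gives the robot as it stands.
- The arm moves only by the shell command python3 -m handwheel 'ROWS' [FORCE]. ROWS is a JSON object of lists of equal length, an entry for each row: "offset": the shift along the tool's x, y, z in units of 60 mm (1.0 is 60 mm), a list of three; "turn": the turn, a rotation vector about the tool's x, y, z in units of 8 degrees (1.0 is 8 degrees), a list of three; "hand": the gripper command: -1 is shut, 1 is fully open, values between are in proportion. In form: {"offset": [[dx, dy, dz], ...], "turn": [[ax, ay, az], ...], "hand": [hand, ...]}. A call has 1 to 5 rows; each row shifts and turns the commanded pose from where the row before left it, along the tool's axes as they then stand; what a row does not reach is not made up. A row lasts 1/8 s, in which the tool goes at most 62.5 mm and 10.7 degrees, less where a joint would pass 70% of its speed; a pose out of reach is approached as far as the arm can. A call with a number of a shift or a turn outside -1 to 1 is refused whole. A call with a gripper value outside its range is refused whole. The fingers move at their own pace and stop on an object; FORCE is the grip in N (left out, the last holds). Time passes only in rows, so rows that do not move let the fingers close. It gives the time, the measured TCP pose, the force, the opening and the grip force at its end, in the units of the state.
- status.sense(): the state, without advancing time (a new reading comes with each control period).
- vision.read_camera(name): name is "scene" or "side" or "wrist"; returns the picture (480x640x3 uint8, red, green, blue); there is no depth.
- vision.camera_params(name): a dict with "fx", "fy", "cx", "cy" (pixels), "dist_coeffs" ([k1, k2, p1, p2, k3] as OpenCV has them; the pictures are not rectified), "R" (3x3) and "t" (3): a world point X has camera coordinates R X + t. Camera axes: x right, y down, z forward; pixel columns grow to the right and rows downward; lengths in m; the calibration is good to about 2 mm. A picture is of the moment at which its call begins: read the wrist's pose just before it. camera_params takes no time and is no camera call; for the wrist camera it gives the pose at the moment of the call.
- ticket.job_done(): hands the job in; it is judged then, once.
The state is a dict: "time": time; "joint_positions": joint angles; "qvel": joint speeds; "tau": joint torques, N m; "eef_pos": TCP position; "orientation": TCP orientation; "ft_force": force on the tool from outside, world axes, zero at the start; "wrist_torque": the same for the moment, N m; "width": opening from 0.0 (shut) to 1.0 (fully open); "gripper_force": force on a finger pad.
Only numpy, scipy, OpenCV 4.12 (cv2) and the standard library are available. Lean on these libraries where they do the work, as an engineer would, in place of code of your own. Each camera call takes 0.05 s, during which the arm holds its last target. There are 200 camera calls.

### The job

Pick up the yellow bin by its carry handle and hang it by its hook in the empty place on the rack's rail: lower it gently through the gap between the hanging bins, feel for the notch between the two orange stops and let the hook down fully home in it, then let go so that it hangs straight and still. Never force it against the rail, the stops or its neighbours, leave the hanging bins hanging where they are (a light brush that shifts one by some millimetres is fine) and leave the other things on the counter alone.

Things in the scene. Friction and masses are not known exactly. Their poses are not given: they have to be found in the camera images.
- handle (a point): Centre of the black carry handle of the loose yellow bin on the counter, half-way up its bar, 98 mm above the bin's underside, over the bin's middle. The bar runs across the bin: 12 mm thick in x, 18 mm high, 60 mm long in y, free on both sides in x. Axes: +x to the bin's hook end (back), z up.
- bin_hook (a point): Middle of the yellow bin's hook on the underside of its top plate: 55 mm towards +x and 38 mm below handle. The hook is 32 mm wide (y); its jaw is 15 mm wide (7.5 mm either side of this point in x) between the bin's back wall and a lip that reaches down 20 mm, then flares outward for 8 mm more.
- bin: The yellow bin, origin at the centre of its underside, axes as handle: 95 mm deep (x), 60 mm wide (y), 60 mm high without the handle, about 0.3 kg with the fasteners in it.
- rack: Fixed rack with blue posts: a level steel rail along its y (12 mm thick in x, 20 mm high, top face 150 mm above the counter), and a bar below it, same thickness, 92 to 104 mm up, against which the hung bins' backs rest. Origin on the counter under place; x is across the rail, the bins hang on the -x side with their hook ends to +x.
- place (a point): Middle of the empty place on the rail's top face, axes as the rack. Here a fixed orange clip has two stops on the rail, each 12 mm wide and 9 mm high, with a 35 mm notch between for the hook. The notch's middle lies up to 11 mm to either side along the rail (y), not reported: an off-notch hook rides on a stop 9 mm too high; slid along the rail under light downward pressure, it drops in.
- bin_a: Hanging blue bin, same shape and size as the yellow one, about 0.25 kg, hung loosely on the plain rail by its own hook; origin at the centre of its underside. Which of the three hangs where varies: two border the empty place with about 82 mm between their facing sides, the third hangs beyond one of them. Slides along the rail if pushed lightly.
- bin_b: Hanging grey bin, same shape and size as the yellow one, about 0.25 kg, hung loosely on the plain rail by its own hook; origin at the centre of its underside. Which of the three hangs where varies: two border the empty place with about 82 mm between their facing sides, the third hangs beyond one of them. Slides along the rail if pushed lightly.
- bin_c: Hanging black bin, same shape and size as the yellow one, about 0.25 kg, hung loosely on the plain rail by its own hook; origin at the centre of its underside. Which of the three hangs where varies: two border the empty place with about 82 mm between their facing sides, the third hangs beyond one of them. Slides along the rail if pushed lightly.
- jar: Jar with red cap, 64 mm across and 85 mm high, origin at its underside, a bystander.
- bolt: Big hex bolt standing on its head, 80 mm high, origin at its underside, a bystander.
- tray: Blue two-part tray 150 x 110 x 40 mm, origin at its underside, a bystander.
- wrench: Steel wrench 180 mm long lying on the counter, a bystander.
Mind the look-alikes: they are no part of the job. Leave any red look-alike of the bin_c alone.

How it is judged (in metres and radians):
On the way:
1. the yellow bin is lifted and carried to above the rail (z of bin_hook in the frame of place above 0.01 m and horizontal distance between bin_hook and place below 0.03 m), for 0.1 s.
At the end, for the whole second after the job is handed in: The yellow bin hangs still, hook fully down in the notch (plate within 3.5 mm of the rail top, within 16 mm of mid-place), upright within 0.14 rad and square to the rail within 0.2 rad; the other three still hang upright (0.14 rad), seated on the rail, within 20 mm of where they were (x of bin_hook in the frame of place between -0.006 and 0.006 m and y of bin_hook in the frame of place between -0.016 and 0.016 m and z of bin_hook in the frame of place between -0.004 and 0.0035 m and angle between each of bin, bin_a, bin_b, bin_c's own z axis and vertical below 0.14 rad and angle between the x axis of bin and the x axis of rack, either way round below 0.2 rad and linear speed of each of bin, bin_a, bin_b, bin_c below 0.02 m/s and distance of each of bin_a, bin_b, bin_c from where it was at the start of the episode below 0.02 m and z of bin_a in the frame of place between -0.066 and -0.054 m and z of bin_b in the frame of place between -0.066 and -0.054 m and z of bin_c in the frame of place between -0.066 and -0.054 m); the robot touches nothing.
It fails at once if the yellow bin is forced against the rack or its clip (over 25 N) (contact force between bin and rack above 25 N).
It fails at once if a hanging bin is shoved hard by the yellow bin or the robot (over 15 N) (contact force between any of bin, the fingers, the arm and bin_a above 15 N or contact force between any of bin, the fingers, the arm and bin_b above 15 N or contact force between any of bin, the fingers, the arm and bin_c above 15 N).
It fails at once if a hanging bin is dislodged: moved more than 25 mm or tipped more than 0.3 rad (distance of any of bin_a, bin_b, bin_c from where it was at the start of the episode above 0.025 m or angle between any of bin_a, bin_b, bin_c's own z axis and vertical above 0.3 rad).
It fails at once if something else on the counter is displaced by more than 30 mm (distance of any of jar, bolt, tray, wrench from where it was at the start of the episode above 0.03 m).
It also fails if it takes over 72 s, if anything falls off the work surface, if the arm or the gripper's body presses on something with over 40 N, if the wrist force passes 120 N, or if a joint passes its speed limit or range.

## Working session

There is one attempt and no reset: what is moved stays moved. The work goes in short steps, Python scripts to look and compute and a shell command to move; the robot and the scene stay as the last step left them, time stands still between calls to the robot, and variables do not carry over. Pictures are saved under pics/ and viewed, at most 10 in all, crops included, and the job is handed in when it is done.

```bash
mkdir -p pics; ls; python3 - <<'E'
from workcell import status, vision
import cv2, numpy as np
s=status.sense(); print(s)
for n in ("scene","side","wrist"):
    p=vision.camera_params(n); print(n,{k:np.round(v,4).tolist() for k,v in p.items()})
    cv2.imwrite(f"pics/{n}0.png",cv2.cvtColor(vision.read_camera(n),cv2.COLOR_RGB2BGR))
E
```

```text
pics
{'time': 0.0, 'joint_positions': array([ 6.08204780e+01,  3.02777693e+01,  8.21570857e+01, -5.86565839e-04,
        6.76897073e+01, -1.02282416e+01]), 'qvel': array([ 0.09267316,  0.02739093, -0.02995038, -0.01769574, -0.03266317,
        0.09472543]), 'tau': array([-1.22431207e-03, -4.42360926e+01, -1.78021824e+01, -2.90339385e-04,
        8.51874298e-03, -1.22441133e-05]), 'eef_pos': array([0.20260376, 0.59048548, 0.23034257]), 'orientation': array([[-9.45796137e-01,  3.24759235e-01, -1.05166918e-03],
       [ 3.24760719e-01,  9.45794298e-01, -1.90274679e-03],
       [ 3.76728125e-04, -2.14115140e-03, -9.99997637e-01]]), 'ft_force': array([-0.04379668, -0.26865042, -0.83522953]), 'wrist_torque': array([-0.01033144,  0.00372064,  0.00640089]), 'gripper_force': 0.0, 'width': 1.0014844860143812}
scene {'fx': 471.6758, 'fy': 471.6758, 'cx': 320.5654, 'cy': 242.16, 'dist_coeffs': [0.0084, 0.0, 0.0, 0.0, 0.0], 'R': [[-0.5568, 0.8306, 0.0068], [0.4425, 0.3036, -0.8438], [-0.703, -0.4669, -0.5365]], 't': [0.3288, -0.125, 1.5272]}
side {'fx': 603.9688, 'fy': 603.9688, 'cx': 322.2485, 'cy': 240.193, 'dist_coeffs': [-0.1073, 0.0, 0.0, 0.0, 0.0], 'R': [[0.9769, -0.2137, -0.0077], [-0.1689, -0.749, -0.6407], [0.1311, 0.6272, -0.7677]], 't': [-0.5485, 0.136, 1.3433]}
wrist {'fx': 330.471, 'fy': 330.471, 'cx': 322.0689, 'cy': 239.1404, 'dist_coeffs': [-0.0078, 0.0, 0.0, 0.0, 0.0], 'R': [[0.3245, 0.9459, -0.0028], [0.9111, -0.3118, 0.2697], [0.2542, -0.0901, -0.9629]], 't': [-0.6232, -0.0364, 0.3794]}
```

View pics/scene0.png

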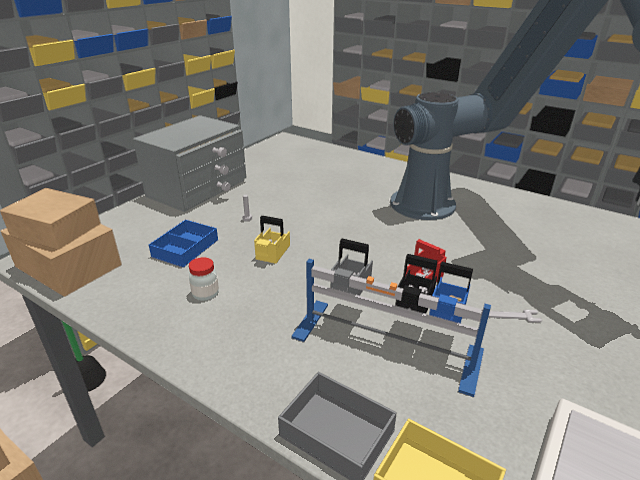

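View pics/side0.png

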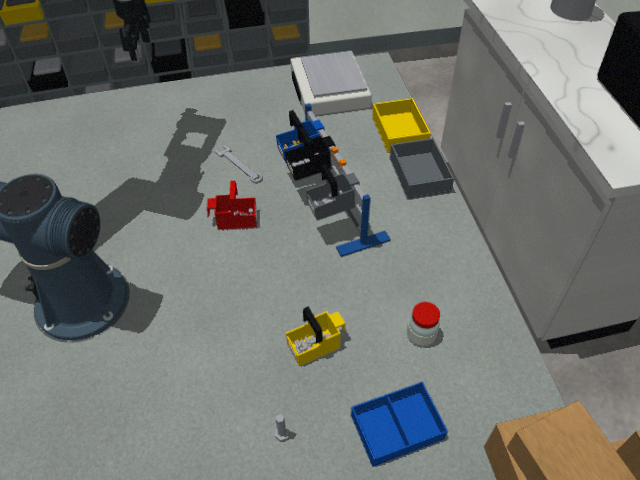

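Scene view: yellow bin with its handle at about (271,224), and the orange clip at about (382,287) between the grey and black bins. In the side view the handle is at about (312,325) and the clip at about (338,157). I'll crop both views larger to get exact pixels.

```bash
python3 - <<'E'
import cv2,numpy as np
a=cv2.imread("pics/scene0.png");b=cv2.imread("pics/side0.png")
f=lambda i,x,y,w,h,k:cv2.resize(i[y:y+h,x:x+w],None,fx=k,fy=k,interpolation=cv2.INTER_CUBIC)
# top: scene clip (300..500,230..330)x4 ; 
cv2.imwrite("pics/c1.png",np.vstack([f(a,300,230,200,75,4),f(b,250,95,200,75,4)]))
cv2.imwrite("pics/c2.png",np.hstack([f(a,240,205,66,90,6),f(b,280,295,66,90,6)]))
E
```

```text
(no output)
```

View pics/c1.png

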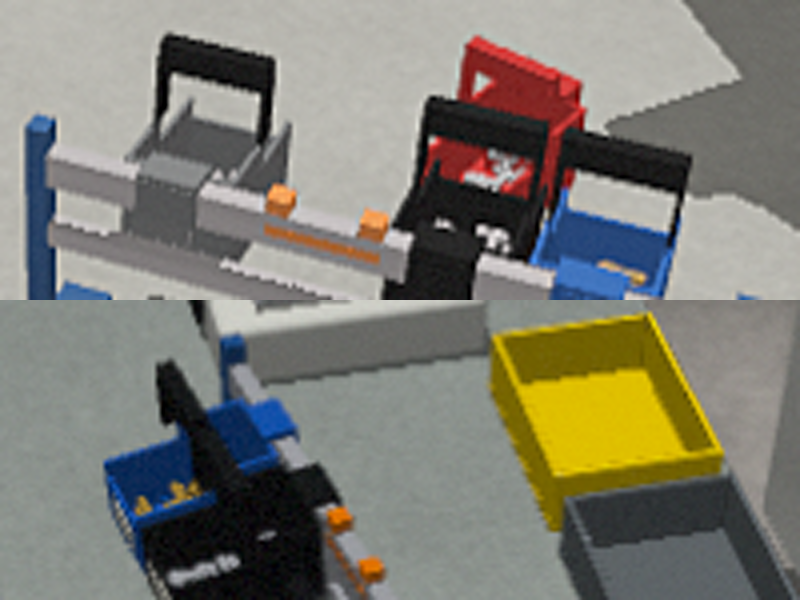

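View pics/c2.png

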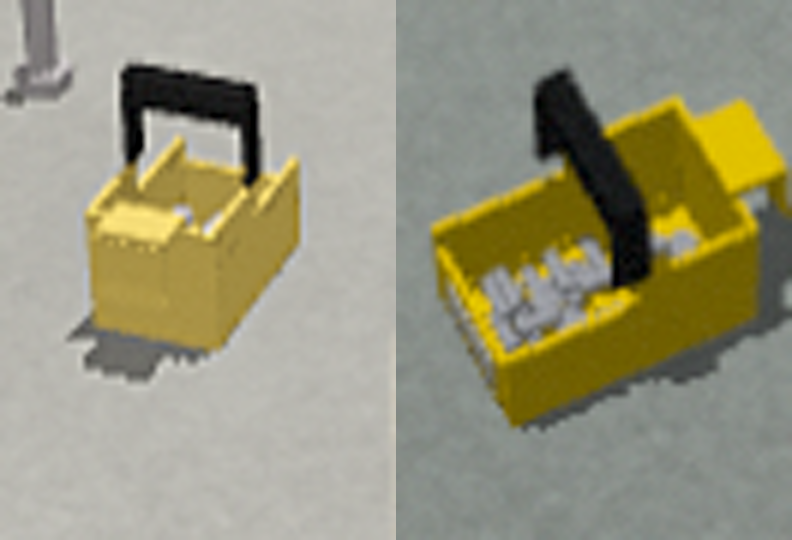

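Crop 1: stops in the scene view at about (370.3,279.8) and (393.5,286), in the side view at (342.8,162.3) and (335,149.8). Crop 2: handle bar at about (271.7,219.7) in scene and (312.3,318.3) in side, and all four rim corners show in the side view.

```bash
cat > h.py <<'E'
import cv2,numpy as np
from workcell import status, vision
def cam(n): 
    p=vision.camera_params(n); return {k:np.array(v) for k,v in p.items()}
def und(p,uv):
    K=np.array([[p["fx"],0,p["cx"]],[0,p["fy"],p["cy"]],[0,0,1]]);
    return cv2.undistortPoints(np.array(uv,float).reshape(-1,1,2),K,p["dist_coeffs"].astype(float)).reshape(-1,2)
def tri(obs): # [(cam params,(u,v)),...]
    A=[];b=[]
    for p,uv in obs:
        x,y=und(p,uv)[0];R,t=p["R"],p["t"]
        for c,r in((x,0),(y,1)): A.append(R[r]-c*R[2]); b.append(c*t[2]-t[r])
    s=np.linalg.lstsq(np.array(A),np.array(b),rcond=None); return s[0],float(np.sqrt(s[1][0])) if len(s[1]) else 0
def plane(p,uv,z):
    x,y=und(p,uv)[0]; d=p["R"].T@np.array([x,y,1]); c=-p["R"].T@p["t"]; return c+d*(z-c[2])/d[2]
def proj(p,X):
    K=np.array([[p["fx"],0,p["cx"]],[0,p["fy"],p["cy"]],[0,0,1]])
    return cv2.projectPoints(np.array(X,float).reshape(-1,1,3),cv2.Rodrigues(p["R"])[0],p["t"],K,p["dist_coeffs"].astype(float))[0].reshape(-1,2)
E
python3 - <<'E'
from h import *
np.set_printoptions(precision=4,suppress=True)
a,b=cam("scene"),cam("side")
for n,u,v in [("handle",(271.7,219.7),(312.3,318.3)),("stop-",(370.3,279.8),(342.8,162.3)),("stop+",(393.5,286),(335,149.8)),("post-",(310,261),(366,197)),("post+",(487,305.5),(308.5,106.5))]:
    print(n,*tri([(a,u),(b,v)]))
c=np.array([[437,228],[505,355],[757,232],[680,98]]);c=(c-[396,0])/6+[280,295]
P=np.array([plane(b,q,.06) for q in c]);print(P)
print([np.linalg.norm(P[i]-P[i-1]) for i in range(4)],P.mean(0))
for i,j in((0,3),(1,2)): d=P[j]-P[i]; print(np.degrees(np.arctan2(d[1],d[0])))
E
```

```text
handle [ 0.4929 -0.2207  0.0999] 0.0013715663107122654
stop- [0.6425 0.1487 0.1538] 0.002813167728575074
stop+ [0.6348 0.1952 0.1538] 0.00283056771239549
post- [0.6642 0.0208 0.1614] 0.0016904687697228257
post+ [0.604  0.3632 0.1624] 0.0049320066260262144
[[ 0.4406 -0.2196  0.06  ]
 [ 0.4538 -0.2721  0.06  ]
 [ 0.5454 -0.2446  0.06  ]
 [ 0.5319 -0.1866  0.06  ]]
[np.float64(0.0970783385384856), np.float64(0.05416887713820518), np.float64(0.09569875231515447), np.float64(0.059552017885410626)] [ 0.4929 -0.2307  0.06  ]
19.883501653919463
16.73994456696908
```

```bash
cat >> h.py <<'E'
def go(T,yaw):  # what remains to TCP target T with tool y along yaw (deg), tool down; units of the moves
    s=status.sense();R=np.array(s["orientation"]);d=np.array(T)-s["eef_pos"]
    c,n=np.cos(np.radians(yaw)),np.sin(np.radians(yaw))
    y=np.array([c,n,0]);z=np.array([0,0,-1.]);G=np.c_[np.cross(y,z),y,z]
    print("t",round(s["time"],2),"tcp",np.round(s["eef_pos"],4),"F",np.round(s["ft_force"],2),"w",round(s["width"],3))
    print("offset units",np.round(R.T@d/.06,3),"| after turn",np.round(G.T@d/.06,3),"turn units",np.round(np.degrees(cv2.Rodrigues(R.T@G)[0].ravel())/8,3))
E
for i in 1 2; do python3 -m handwheel '{"offset":[[-0.606,-0.497,-0.117],[-0.606,-0.497,-0.117],[-0.606,-0.497,-0.117],[-0.606,-0.497,-0.117],[-0.606,-0.497,-0.117]],"turn":[[0,0,0],[0,0,0],[0,0,0],[0,0,0],[0,0,0]],"hand":[1,1,1,1,1]}' 40;done
python3 -m handwheel '{"offset":[[0,0,0],[0,0,0],[0,0,0],[0,0,0],[0,0,0]],"turn":[[0,0,1],[0,0,1],[0,0,1],[0,0,1],[0,0,1]],"hand":[1,1,1,1,1]}'
python3 -m handwheel '{"offset":[[0,0,0],[0,0,0],[0,0,0]],"turn":[[0,0,1],[0,0,0.6],[0,0,0]],"hand":[1,1,1]}'
python3 -c "
from h import *
go([.493,-.221,.25],18)"
```

```text
time: 0.78
eef_pos: [0.327, 0.3896, 0.2664]
orientation: [[-0.946, 0.325, -0.0], [0.325, 0.946, -0.0], [0.0, -0.0, -1.0]]
ft_force: [0.2, 0.2, 0.3]
width: 1.002
gripper_force: 0.0
time: 1.4
eef_pos: [0.4504, 0.1896, 0.3016]
orientation: [[-0.946, 0.325, -0.0], [0.325, 0.946, 0.0], [0.0, -0.0, -1.0]]
ft_force: [0.1, 0.2, -0.9]
width: 1.0
gripper_force: 0.0
time: 2.02
eef_pos: [0.4497, 0.1909, 0.3013]
orientation: [[-0.512, 0.859, -0.001], [0.859, 0.512, -0.0], [0.0, -0.001, -1.0]]
ft_force: [-0.1, -0.2, -0.2]
width: 0.999
gripper_force: 0.0
time: 2.4
eef_pos: [0.4497, 0.1909, 0.3013]
orientation: [[-0.314, 0.949, -0.001], [0.949, 0.314, -0.0], [0.0, -0.001, -1.0]]
ft_force: [0.0, 0.9, 0.9]
width: 0.998
gripper_force: 0.0
t 2.4 tcp [0.4497 0.1909 0.3013] F [0.03 0.87 0.92] w 0.998
offset units [-6.745 -1.471  0.855] | after turn [-6.752 -1.436  0.855] turn units [-0.004 -0.001  0.038]
```

```bash
python3 -c "
from h import *
import pickle
pickle.dump(cam('wrist'),open('w1.pkl','wb'));cv2.imwrite('pics/w1.png',vision.read_camera('wrist')[...,::-1])"
python3 -m handwheel '{"offset":[[-0.9,-0.196,0.114],[-0.9,-0.196,0.114],[-0.9,-0.196,0.114],[-0.9,-0.196,0.114],[-0.9,-0.196,0.114]],"turn":[[0,0,0],[0,0,0],[0,0,0],[0,0,0],[0,0,0]],"hand":[1,1,1,1,1]}' 
python3 -m handwheel '{"offset":[[-0.9,-0.196,0.114],[-0.9,-0.196,0.114],[-0.45,-0.1,0.057],[0,0,0],[0,0,0]],"turn":[[0,0,0],[0,0,0],[0,0,0],[0,0,0],[0,0,0]],"hand":[1,1,1,1,1]}' 
python3 -c "
from h import *
import pickle
go([.493,-.221,.25],18)
pickle.dump(cam('wrist'),open('w2.pkl','wb'));cv2.imwrite('pics/w2.png',vision.read_camera('wrist')[...,::-1])"
```

```text
time: 3.08
eef_pos: [0.4787, -0.0856, 0.2672]
orientation: [[-0.314, 0.949, 0.001], [0.949, 0.314, -0.0], [-0.0, 0.0, -1.0]]
ft_force: [0.7, 0.4, -0.1]
width: 1.005
gripper_force: 0.0
time: 3.7
eef_pos: [0.4925, -0.2204, 0.25]
orientation: [[-0.314, 0.95, -0.001], [0.95, 0.314, 0.001], [0.001, -0.0, -1.0]]
ft_force: [-0.3, 0.1, 0.3]
width: 1.0
gripper_force: 0.0
t 3.7 tcp [ 0.4925 -0.2204  0.25  ] F [-0.26  0.11  0.34] w 1.0
offset units [-0.012  0.005  0.   ] | after turn [-0.012  0.005  0.   ] turn units [-0.003 -0.01   0.035]
```

View pics/w2.png

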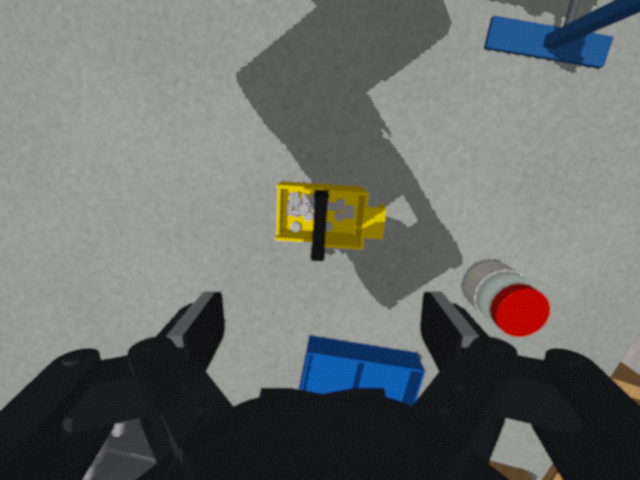

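View pics/w1.png

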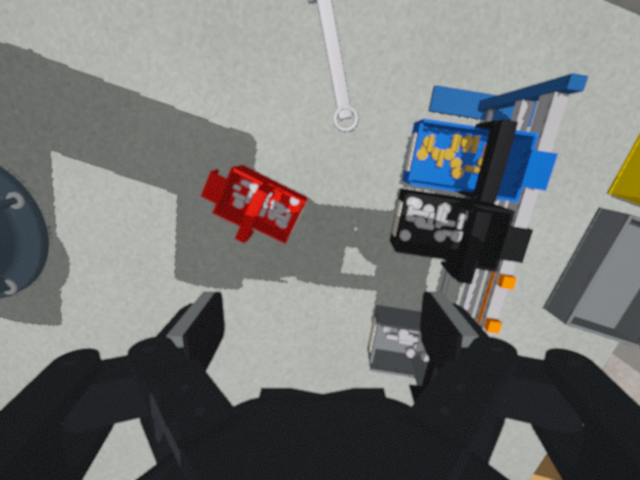

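w2 shows the yellow bin below with its bar running from (321,192) to (317.5,260). w1 shows the stops at (508,282) and (494,326). I'll combine these with the fixed views.

```bash
python3 - <<'E'
from h import *
import pickle
np.set_printoptions(precision=4,suppress=True)
a,b=cam("scene"),cam("side");w1=pickle.load(open('w1.pkl','rb'));w2=pickle.load(open('w2.pkl','rb'))
print(tri([(a,(271.7,219.7)),(b,(312.3,318.3)),(w2,(319.2,226))]))
P=[plane(w2,q,.107) for q in((321,192),(317.5,260))];d=P[0]-P[1];print(P,np.mean(P,0),np.linalg.norm(d),np.degrees(np.arctan2(d[1],d[0]))-90)
for n,u,v,w in [("stop-",(370.3,279.8),(342.8,162.3),(494,326)),("stop+",(393.5,286),(335,149.8),(508,282))]:
    print(n,*tri([(a,u),(b,v),(w1,w)]),plane(w1,w,.157))
# bin rim corners in wrist view
C=[plane(w2,q,.06) for q in((279,183),(367,187),(363,250),(275,241))];print(np.array(C),np.mean(C,0))
d=C[1]-C[0];e=C[2]-C[3];print([np.degrees(np.arctan2(k[1],k[0])) for k in(d,e)],np.linalg.norm(d))
E
```

```text
(array([ 0.4921, -0.2219,  0.1001]), 0.002612420455430639)
[array([ 0.4828, -0.1925,  0.107 ]), array([ 0.4992, -0.2525,  0.107 ])] [ 0.491  -0.2225  0.107 ] 0.06221863372373211 15.297885286677172
stop- [0.6427 0.1479 0.1546] 0.003276395839836498 [0.6415 0.1476 0.157 ]
stop+ [0.6348 0.1943 0.1543] 0.0032520371649049813 [0.6332 0.1937 0.157 ]
[[ 0.4419 -0.2031  0.06  ]
 [ 0.5268 -0.1792  0.06  ]
 [ 0.5458 -0.2426  0.06  ]
 [ 0.4548 -0.2623  0.06  ]] [ 0.4923 -0.2218  0.06  ]
[np.float64(15.719008954065705), np.float64(12.21709886402384)] 0.08817686583182201
```

```bash

python3 -m handwheel '{"offset":[[-0.025,-0.02,0.8],[0,0,0.7],[0,0,0.6],[0,0,0.3],[0,0,0]],"turn":[[0,0,0.34],[0,0,0],[0,0,0],[0,0,0],[0,0,0]],"hand":[1,1,1,1,1]}' 40
python3 -c "
from h import *
go([.4916,-.2222,.081],15.5)"
```

```text
time: 4.38
eef_pos: [0.4915, -0.2212, 0.1053]
orientation: [[-0.27, 0.963, -0.003], [0.963, 0.27, 0.002], [0.003, -0.002, -1.0]]
ft_force: [-0.2, 0.7, -0.2]
width: 0.998
gripper_force: 0.0
t 4.38 tcp [ 0.4915 -0.2212  0.1053] F [-0.21  0.66 -0.18] w 0.998
offset units [-0.018 -0.002  0.405] | after turn [-0.017 -0.003  0.405] turn units [-0.015 -0.02   0.018]
```

```bash

python3 -m handwheel '{"offset":[[-0.017,0,0.2],[0,0,0.2],[0,0,0],[0,0,0],[0,0,0]],"turn":[[0,0,0],[0,0,0],[0,0,0],[0,0,0],[0,0,0]],"hand":[1,1,1,-1,-1]}' 40
python3 -m handwheel '{"offset":[[0,0,0],[0,0,0],[0,0,0],[0,0,0],[0,0,0]],"turn":[[0,0,0],[0,0,0],[0,0,0],[0,0,0],[0,0,0]],"hand":[-1,-1,-1,-1,-1]}' 40
python3 -m handwheel '{"offset":[[0,0,0],[0,0,-0.2],[0,0,-0.3],[0,0,-0.3],[0,0,0]],"turn":[[0,0,0],[0,0,0],[0,0,0],[0,0,0],[0,0,0]],"hand":[-1,-1,-1,-1,-1]}' 40

```

```text
time: 5.0
eef_pos: [0.4927, -0.2243, 0.0825]
orientation: [[-0.268, 0.964, 0.001], [0.964, 0.268, -0.0], [-0.001, 0.0, -1.0]]
ft_force: [0.4, -0.7, -0.1]
width: 0.604
gripper_force: 0.0
time: 5.62
eef_pos: [0.4923, -0.2241, 0.0821]
orientation: [[-0.268, 0.963, -0.0], [0.963, 0.268, 0.0], [0.0, -0.0, -1.0]]
ft_force: [-0.3, -0.4, -1.2]
width: 0.129
gripper_force: 42.8
time: 6.25
eef_pos: [0.4937, -0.2248, 0.1319]
orientation: [[-0.268, 0.963, 0.004], [0.963, 0.268, -0.002], [-0.003, 0.003, -1.0]]
ft_force: [-0.9, -0.2, -2.9]
width: 0.129
gripper_force: 42.6
```

```bash

python3 -m handwheel '{"offset":[[0,0,-0.7],[0,0,-0.9],[0,0,-0.9],[0,0,-0.5],[0,0,-0.3]],"turn":[[0,0,0],[0,0,0.3],[0,0,0.41],[0,0,0],[0,0,0]],"hand":[-1,-1,-1,-1,-1]}' 40
python3 -c "
from h import *
go([.5843,.1617,.33],9.8)"
```

```text
time: 6.88
eef_pos: [0.4927, -0.2241, 0.3297]
orientation: [[-0.171, 0.985, 0.002], [0.985, 0.171, -0.001], [-0.001, 0.001, -1.0]]
ft_force: [0.3, 0.2, -2.1]
width: 0.133
gripper_force: 42.6
t 6.88 tcp [ 0.4927 -0.2241  0.3297] F [ 0.34  0.15 -2.09] w 0.133
offset units [ 6.074  2.604 -0.01 ] | after turn [ 6.076e+00  2.599e+00 -6.000e-03] turn units [0.011 0.009 0.006]
```

```bash

python3 -m handwheel '{"offset":[[0.4,0.17,0],[0.7,0.3,0],[0.7,0.3,0],[0.7,0.3,0],[0.7,0.3,0]],"turn":[[0,0,0],[0,0,0],[0,0,0],[0,0,0],[0,0,0]],"hand":[-1,-1,-1,-1,-1]}' 40
python3 -m handwheel '{"offset":[[0.7,0.3,0],[0.7,0.3,0],[0.7,0.3,0],[0.5,0.22,0],[0.274,0.11,0]],"turn":[[0,0,0],[0,0,0],[0,0,0],[0,0,0],[0,0,0]],"hand":[-1,-1,-1,-1,-1]}' 40
python3 -m handwheel '{"offset":[[0,0,0.0],[0,0,0.2],[0,0,0.4],[0,0,0],[0,0,0]],"turn":[[0,0,0],[0,0,0],[0,0,0],[0,0,0],[0,0,0]],"hand":[-1,-1,-1,-1,-1]}' 40
python3 - <<'E'
from h import *
go([.5843,.1617,.29],9.8)
a,b,w=[vision.read_camera(n)[...,::-1] for n in("scene","side","wrist")]
f=lambda i,x,y,w,h,k:cv2.resize(i[y:y+h,x:x+w],None,fx=k,fy=k,interpolation=cv2.INTER_CUBIC)
cv2.imwrite("pics/d1.png",np.vstack([np.hstack([f(a,320,200,133,100,3),f(b,270,60,133,100,3)]),np.hstack([f(w,0,0,640,480,.62)[:,:399],f(w,250,250,133,100,3)])]))
E
```

```text
time: 7.5
eef_pos: [0.5403, -0.0192, 0.3273]
orientation: [[-0.171, 0.985, -0.002], [0.985, 0.171, 0.001], [0.001, -0.001, -1.0]]
ft_force: [1.5, 0.7, -2.0]
width: 0.131
gripper_force: 42.6
time: 8.12
eef_pos: [0.5834, 0.1633, 0.3271]
orientation: [[-0.173, 0.985, -0.002], [0.985, 0.173, -0.0], [0.0, -0.002, -1.0]]
ft_force: [-0.4, -0.3, -3.3]
width: 0.13
gripper_force: 42.6
time: 8.75
eef_pos: [0.5842, 0.1608, 0.2925]
orientation: [[-0.17, 0.985, 0.0], [0.985, 0.17, -0.0], [-0.0, 0.0, -1.0]]
ft_force: [0.2, -0.5, -1.7]
width: 0.127
gripper_force: 42.6
t 8.75 tcp [0.5842 0.1608 0.2925] F [ 0.17 -0.52 -1.75] w 0.127
offset units [0.015 0.004 0.042] | after turn [0.015 0.004 0.042] turn units [ 0.002  0.002 -0.003]Traceback (most recent call last):
  File "<stdin>", line 5, in <module>
    return _nx.concatenate(arrs, 1, dtype=dtype, casting=casting)
           ~~~~~~~~~~~~~~~^^^^^^^^^^^^^^^^^^^^^^^^^^^^^^^^^^^^^^^
ValueError: all the input array dimensions except for the concatenation axis must match exactly, but along dimension 0, the array at index 0 has size 298 and the array at index 1 has size 300
```

```bash

python3 - <<'E'
from h import *
a,b=[vision.read_camera(n)[...,::-1] for n in("scene","side")]
f=lambda i,x,y,w,h,k:cv2.resize(i[y:y+h,x:x+w],None,fx=k,fy=k,interpolation=cv2.INTER_CUBIC)
cv2.imwrite("pics/scene_d.png",a);cv2.imwrite("pics/side_d.png",b)
cv2.imwrite("pics/d1.png",np.hstack([f(a,340,195,100,110,4),f(b,265,75,100,110,4)]))
E
```

```text
(no output)
```

View pics/d1.png

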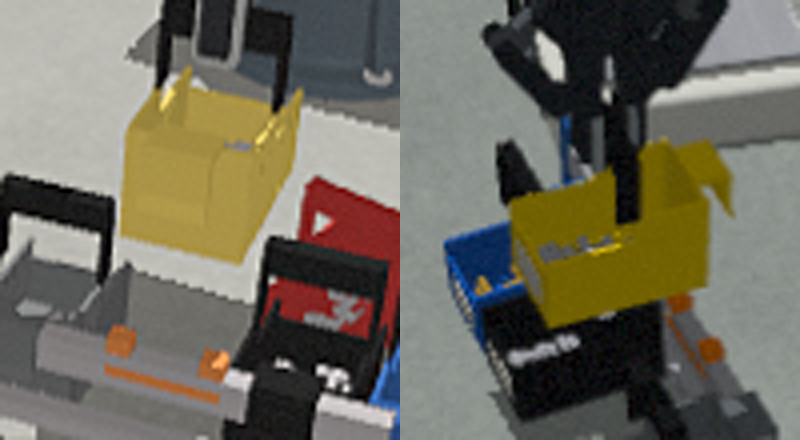

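The scene half shows the back wall's bottom corners at crop (122,235) and (240,262). The side half shows the -y back bottom corner at (708,288) and the front one at (548,327). I'll compare these with the predicted pose.

```bash
python3 - <<'E'
from h import *
np.set_printoptions(precision=4,suppress=True)
a,b=cam("scene"),cam("side");s=status.sense();p=s["eef_pos"];print(p)
y=np.radians(9.8);X=np.array([np.cos(y),np.sin(y),0]);Y=np.array([-X[1],X[0],0]);Z=np.array([0,0,1])
h=p+[0,0,.016]
pt=lambda x,yy,z:h+X*x+Y*yy+Z*(z-.098)
sc=lambda u:(u[0]/4+340,u[1]/4+195)
sd=lambda u:((u[0]-400)/4+265,u[1]/4+75)
m,r=tri([(a,sc((122,235))),(b,sd((708,288)))]);d=m-pt(.0475,-.03,0)
print("back-y err along bin x,y,z",d@X,d@Y,d[2],r)
def chk(n,c,u,P):
    q=proj(c,P)[0];print(n,"obs-pred px",np.array(u)-q)
chk("back-y scene",a,sc((122,235)),pt(.0475,-.03,0));chk("back+y scene",a,sc((240,262)),pt(.0475,.03,0))
chk("back-y side",b,sd((708,288)),pt(.0475,-.03,0));chk("front-y side",b,sd((548,327)),pt(-.0475,-.03,0))
# stops again with same crop
for n,u,v in(("s-",(121,342),(711,349)),("s+",(214,362),(680,303))): print(n,tri([(a,sc(u)),(b,sd(v))]))
print("px per 5mm along Y in scene",proj(a,pt(.0475,.005,0))-proj(a,pt(.0475,0,0)))
# neighbours' facing sides are judged later
E
```

```text
[0.5843 0.1616 0.2931]
back-y err along bin x,y,z 0.0012550467396087086 0.0011944056189518027 -0.0020537069908465877 0.004047543266263003
back-y scene obs-pred px [1.6028 0.6121]
back+y scene obs-pred px [ 0.6254 -0.087 ]
back-y side obs-pred px [1.2629 1.039 ]
front-y side obs-pred px [ 0.8093 -0.2195]
s- (array([0.643 , 0.1494, 0.153 ]), 0.0021627717526876474)
s+ (array([0.6337, 0.1938, 0.1531]), 0.004218004438613614)
px per 5mm along Y in scene [[2.5443 0.6219]]
```

```bash

python3 -m handwheel '{"offset":[[-0.02,0,0.3],[0,0,0.4],[0,0,0.4],[0,0,0.2],[0,0,0.1]],"turn":[[0,0,0],[0,0,0],[0,0,0],[0,0,0],[0,0,0]],"hand":[-1,-1,-1,-1,-1]}' 40
python3 -m handwheel '{"offset":[[0,0,0.05],[0,0,0.05],[0,0,0.05],[0,0,0],[0,0,0]],"turn":[[0,0,0],[0,0,0],[0,0,0],[0,0,0],[0,0,0]],"hand":[-1,-1,-1,-1,-1]}' 40
python3 - <<'E'
from h import *
go([.5843,.1607,.172],9.8)
a,b=[vision.read_camera(n)[...,::-1] for n in("scene","side")]
f=lambda i,x,y,w,h,k:cv2.resize(i[y:y+h,x:x+w],None,fx=k,fy=k,interpolation=cv2.INTER_CUBIC)
cv2.imwrite("pics/d2.png",np.hstack([f(a,335,215,100,110,4),f(b,280,95,100,110,4)]))
E
```

```text
time: 9.62
eef_pos: [0.5835, 0.1604, 0.2077]
orientation: [[-0.171, 0.985, -0.002], [0.985, 0.171, -0.0], [-0.0, -0.002, -1.0]]
ft_force: [-1.9, -1.2, 0.1]
width: 0.134
gripper_force: 43.1
time: 10.25
eef_pos: [0.5837, 0.1605, 0.199]
orientation: [[-0.171, 0.985, -0.001], [0.985, 0.171, -0.0], [0.0, -0.001, -1.0]]
ft_force: [-3.9, -0.9, -1.1]
width: 0.136
gripper_force: 43.0
t 10.25 tcp [0.5837 0.1605 0.199 ] F [-3.93 -0.88 -1.1 ] w 0.136
offset units [0.002 0.012 0.451] | after turn [0.002 0.011 0.451] turn units [-0.008 -0.001  0.006]
```

View pics/d2.png

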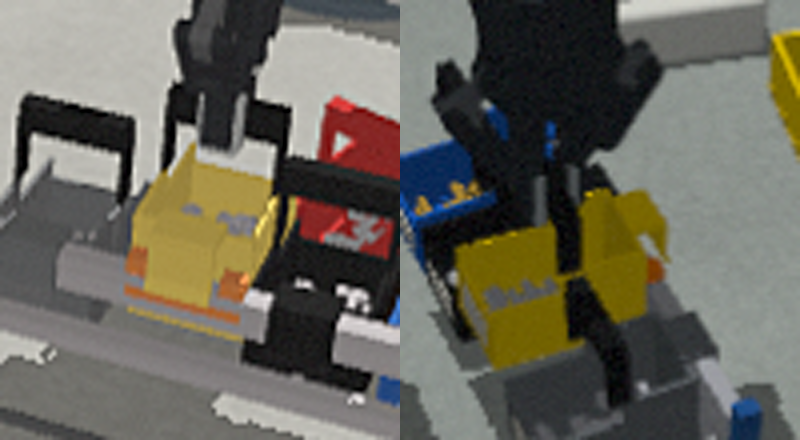

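The bin's back already rubs lightly on the rail (Fx about -4 N), so it sits 1–2 mm too far in +x. In the scene half the lip spans crop x of about 145–214 between the stops at about 137 and 235. I'll check what that means in y.

```bash

python3 -m handwheel '{"offset":[[0,-0.02,0],[0,0,0],[0,0,0]],"turn":[[0,0,0],[0,0,0],[0,0,0]],"hand":[-1,-1,-1]}' 40
python3 - <<'E'
from h import *
np.set_printoptions(precision=4,suppress=True)
go([.5843,.1607,.172],9.8)
a=cam("scene");y=np.radians(9.8);X=np.array([np.cos(y),np.sin(y),0]);Y=np.array([-X[1],X[0],0])
M=np.array([.6383,.1715,.15])
sc=lambda P:(proj(a,P)-[335,215])*4
for e in(-.0235,.0235): print("stop",sc(M+Y*e+[0,0,.0045]))
for z in(.168,.150): print("lip edges pred",z,[sc(M+X*.011+Y*e+[0,0,z-.15]) for e in(-.016,.016)])
E
```

```text
time: 10.72
eef_pos: [0.5834, 0.1603, 0.1992]
orientation: [[-0.171, 0.985, 0.001], [0.985, 0.171, 0.0], [0.0, 0.001, -1.0]]
ft_force: [-1.5, 0.4, -3.1]
width: 0.136
gripper_force: 42.7
t 10.72 tcp [0.5834 0.1603 0.1992] F [-1.49  0.43 -3.06] w 0.136
offset units [0.003 0.015 0.454] | after turn [0.003 0.015 0.454] turn units [ 0.008 -0.001  0.005]
stop [[137.2693 259.6006]]
stop [[229.993  284.1571]]
lip edges pred 0.168 [array([[146.3401, 253.5863]]), array([[210.5103, 270.4774]])]
lip edges pred 0.15 [array([[143.9366, 283.3885]]), array([[207.3938, 300.4614]])]
```

```bash

python3 -m handwheel '{"offset":[[0,-0.012,0.05],[0,0,0.05],[0,0,0.05],[0,0,0.05],[0,0,0]],"turn":[[0,0,0],[0,0,0],[0,0,0],[0,0,0],[0,0,0]],"hand":[-1,-1,-1,-1,-1]}' 40
python3 -c "
from h import *
go([.5843,.1607,.172],9.8)"
```

```text
time: 11.35
eef_pos: [0.5825, 0.1601, 0.1869]
orientation: [[-0.171, 0.985, 0.0], [0.985, 0.171, 0.0], [0.0, 0.0, -1.0]]
ft_force: [0.3, -0.2, -2.5]
width: 0.132
gripper_force: 42.8
t 11.35 tcp [0.5825 0.1601 0.1869] F [ 0.32 -0.22 -2.49] w 0.132
offset units [0.004 0.032 0.248] | after turn [0.004 0.032 0.248] turn units [ 0.002 -0.     0.004]
```

Free of contact, with the weight fully carried. I'll go on down in small steps.

```bash

python3 -m handwheel '{"offset":[[0,0,0.035],[0,0,0.03],[0,0,0.03],[0,0,0],[0,0,0]],"turn":[[0,0,0],[0,0,0],[0,0,0],[0,0,0],[0,0,0]],"hand":[-1,-1,-1,-1,-1]}' 40
```

```text
time: 11.98
eef_pos: [0.5822, 0.1602, 0.1815]
orientation: [[-0.171, 0.985, 0.0], [0.985, 0.171, 0.0], [-0.0, 0.0, -1.0]]
ft_force: [0.8, 0.0, -2.7]
width: 0.131
gripper_force: 42.8
```

```bash

python3 -m handwheel '{"offset":[[0,0,0.025],[0,0,0.025],[0,0,0],[0,0,0]],"turn":[[0,0,0],[0,0,0],[0,0,0],[0,0,0]],"hand":[-1,-1,-1,-1]}' 40
```

```text
time: 12.48
eef_pos: [0.5822, 0.1601, 0.1785]
orientation: [[-0.171, 0.985, -0.0], [0.985, 0.171, -0.0], [-0.0, -0.0, -1.0]]
ft_force: [0.2, 0.3, -3.3]
width: 0.134
gripper_force: 42.8
```

```bash

python3 -m handwheel '{"offset":[[0,0,0.025],[0,0,0.025],[0,0,0],[0,0,0]],"turn":[[0,0,0],[0,0,0],[0,0,0],[0,0,0]],"hand":[-1,-1,-1,-1]}' 40
python3 -m handwheel '{"offset":[[0,0,0.025],[0,0,0],[0,0,0]],"turn":[[0,0,0],[0,0,0],[0,0,0]],"hand":[-1,-1,-1]}' 40
```

```text
time: 12.98
eef_pos: [0.5822, 0.1601, 0.1755]
orientation: [[-0.171, 0.985, -0.0], [0.985, 0.171, -0.0], [-0.0, -0.0, -1.0]]
ft_force: [-0.7, 0.2, -2.8]
width: 0.131
gripper_force: 42.8
time: 13.35
eef_pos: [0.5822, 0.1601, 0.174]
orientation: [[-0.171, 0.985, -0.0], [0.985, 0.171, -0.0], [-0.0, -0.0, -1.0]]
ft_force: [0.1, -0.4, -2.4]
width: 0.128
gripper_force: 42.8
```

Straight into the notch (well below the 0.181 riding height). I'll go on down to seat it.

```bash

python3 -m handwheel '{"offset":[[0,0,0.02],[0,0,0],[0,0,0]],"turn":[[0,0,0],[0,0,0],[0,0,0]],"hand":[-1,-1,-1]}' 40
python3 -m handwheel '{"offset":[[0,0,0.015],[0,0,0],[0,0,0]],"turn":[[0,0,0],[0,0,0],[0,0,0]],"hand":[-1,-1,-1]}' 40
```

```text
time: 13.72
eef_pos: [0.5822, 0.1601, 0.1728]
orientation: [[-0.171, 0.985, -0.0], [0.985, 0.171, -0.0], [0.0, -0.0, -1.0]]
ft_force: [-0.1, 0.6, -2.3]
width: 0.129
gripper_force: 42.8
time: 14.1
eef_pos: [0.5822, 0.1601, 0.1719]
orientation: [[-0.171, 0.985, 0.0], [0.985, 0.171, -0.0], [-0.0, 0.0, -1.0]]
ft_force: [-0.0, -0.5, -3.0]
width: 0.129
gripper_force: 42.8
```

```bash

python3 -m handwheel '{"offset":[[0,0,0.015],[0,0,0],[0,0,0]],"turn":[[0,0,0],[0,0,0],[0,0,0]],"hand":[-1,-1,-1]}' 40
python3 -m handwheel '{"offset":[[0,0,0.015],[0,0,0],[0,0,0]],"turn":[[0,0,0],[0,0,0],[0,0,0]],"hand":[-1,-1,-1]}' 40
```

```text
time: 14.48
eef_pos: [0.5823, 0.1601, 0.1713]
orientation: [[-0.171, 0.985, 0.0], [0.985, 0.171, 0.0], [-0.0, 0.0, -1.0]]
ft_force: [-1.6, 0.0, 0.6]
width: 0.126
gripper_force: 43.3
time: 14.85
eef_pos: [0.5821, 0.1601, 0.171]
orientation: [[-0.171, 0.985, 0.0], [0.985, 0.171, -0.0], [-0.0, 0.0, -1.0]]
ft_force: [-3.5, -0.5, 5.0]
width: 0.134
gripper_force: 44.1
```

Seated: contact began at 0.1713 and now reads about 5 N. Now release, with the fingers only partly open, and rise.

```bash

python3 -m handwheel '{"offset":[[0,0,-0.01],[0,0,0],[0,0,0],[0,0,0],[0,0,0]],"turn":[[0,0,0],[0,0,0],[0,0,0],[0,0,0],[0,0,0]],"hand":[-0.2,-0.2,-0.2,-0.2,-0.2]}' 20
python3 -m handwheel '{"offset":[[0,0,-0.1],[0,0,-0.2],[0,0,-0.4],[0,0,-0.6],[0,0,-0.8]],"turn":[[0,0,0],[0,0,0],[0,0,0],[0,0,0],[0,0,0]],"hand":[-0.2,-0.2,-0.2,-0.2,-0.2]}' 20
python3 -m handwheel '{"offset":[[0,-0.9,-0.3],[0,-0.9,0],[0,-0.9,0],[0,0,0],[0,0,0]],"turn":[[0,0,0],[0,0,0],[0,0,0],[0,0,0],[0,0,0]],"hand":[-0.2,-0.2,-0.2,-0.2,-0.2]}' 20
python3 - <<'E'
from h import *
a,b=[vision.read_camera(n)[...,::-1] for n in("scene","side")]
f=lambda i,x,y,w,h,k:cv2.resize(i[y:y+h,x:x+w],None,fx=k,fy=k,interpolation=cv2.INTER_CUBIC)
cv2.imwrite("pics/e.png",np.hstack([f(a,325,215,100,110,4),f(b,280,95,100,110,4)]))
E
```

```text
time: 15.48
eef_pos: [0.5823, 0.1601, 0.1706]
orientation: [[-0.171, 0.985, -0.0], [0.985, 0.171, -0.0], [-0.0, -0.0, -1.0]]
ft_force: [-0.1, -0.4, -0.4]
width: 0.4
gripper_force: 0.0
time: 16.1
eef_pos: [0.5816, 0.1601, 0.2978]
orientation: [[-0.171, 0.985, -0.002], [0.985, 0.171, -0.0], [0.0, -0.002, -1.0]]
ft_force: [0.2, -0.1, -0.2]
width: 0.4
gripper_force: 0.0
time: 16.73
eef_pos: [0.4237, 0.1325, 0.316]
orientation: [[-0.171, 0.985, 0.004], [0.985, 0.171, 0.0], [-0.0, 0.004, -1.0]]
ft_force: [0.9, 1.3, 0.5]
width: 0.402
gripper_force: 0.0
```

View pics/e.png

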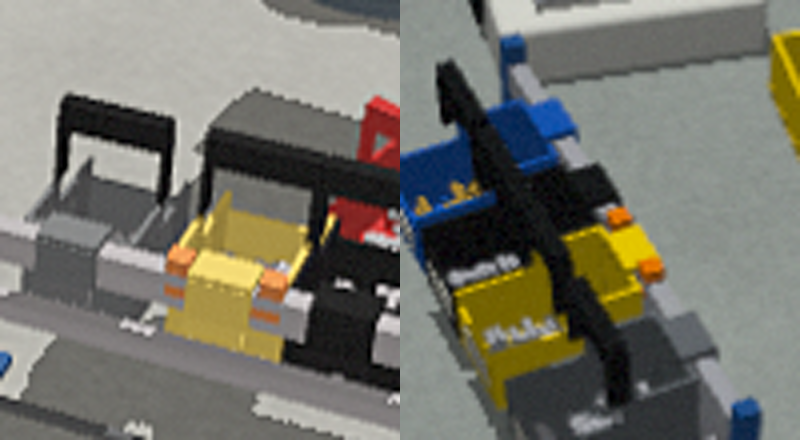

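The yellow bin hangs with its hook plate between the two stops, at crop (225,270) in the scene half. The neighbours look unmoved.

```bash

python3 -m handwheel '{"offset":[[0,0,0],[0,0,0],[0,0,0],[0,0,0],[0,0,0]],"turn":[[0,0,0],[0,0,0],[0,0,0],[0,0,0],[0,0,0]],"hand":[-0.2,-0.2,-0.2,-0.2,-0.2]}' 20
python3 -c "
from workcell import ticket
print(ticket.job_done())"
```

```text
time: 17.45
eef_pos: [0.4226, 0.1325, 0.3147]
orientation: [[-0.171, 0.985, -0.0], [0.985, 0.171, 0.0], [0.0, -0.0, -1.0]]
ft_force: [-0.1, 0.4, -0.1]
width: 0.401
gripper_force: 0.0
the job is handed in; nothing more can be done
None
```

The yellow bin hangs in the notch between the two orange stops and the neighbouring bins look unmoved; I handed the job in at 17.5 s, and no verdict came back.

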